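# Shut and latch the damp box

### The job

Two clay pots are drying too fast in the wooden damp box: push its sliding lid fully shut with the fingertips, so that its end is flush with the end of the box, and only then push the wooden latch bar round behind the lid's end until it meets its stop. Use only pushes on the lid's end and on the bar's outer side; do not pinch the bar. Leave the pots in the box and the tumbler, jar and cup nearby where they stand.

Things in the scene. Friction and masses are not known exactly. Their poses are not given: they have to be found in the camera images.
- damp_box: Wooden box fixed on the bench, 128 (x) x 200 (y) x 124 mm; origin: centre of its underside, z up. Its lid shuts towards the box's -y; the low end, where the lid enters, is at y = +100 mm (wall top z = 104 mm). A latch block stands out there (x = 52 to 76, y = 100 to 126 mm, top z = 102 mm); else the space beyond is free air.
- lid (a joint): How far the lid is open, in m: 0 = fully shut (a firm stop), grows as the lid slides to the box's +y; at most 0.14. It resists with about 2 N of friction and stays where it is left.
- lid_edge (a point): Middle of the lid's outer end, the upright face to push, square to the box's y. The lid is a plain board 98 mm wide (box x), 184 mm long, 14 mm thick (z = 104 to 118 mm). At joint value q this point lies at (0, 100 mm + q, 111 mm) in the box frame; at q = 0 it is flush with the box's end.
- latch (a joint): Angle of the latch bar, rad: 0 = across behind the lid's end, pointing along the box's -x, against a firm stop; 1.57 = straight out along the box's +y; larger = further out towards the box's +x; at most 2.2. As it falls to 0 the bar turns counter-clockwise from above. Friction about 0.05 Nm; stays where it is left.
- latch_pivot (a point): Upright pivot of the latch, half-way up the bar; at (62, 114, 112) mm in the box frame. The bar is 16 mm wide and 18 mm high (z = 103 to 121 mm), its free end 78 mm from the pivot.
- latch_tip (a point): Middle of the latch bar's free end, 78 mm from the pivot, half-way up.
- latch_inner_face (a point): Middle of the bar's inner long side, the one that faces the lid's end when latched. It is not to be touched: the bar is pushed on the opposite, outer side.
- pot_a: Clay tumbler 70 mm wide, 87 mm high, standing loose in the box, in the half away from the latch, seen through the opening; origin at the centre of its underside.
- pot_b: Clay tumbler 70 mm wide, 87 mm high, standing loose in the box under the lid, in the half next to the latch; origin at the centre of its underside.
- tumbler: Grey clay tumbler 68 mm wide, 89 mm high, standing loose in the tray to the left of the box; origin at the centre of its underside.
- jar: Squat screw-lid jar 58 mm wide, 73 mm high, standing loose on the bench beyond the box; origin at the centre of its underside.
- cup: Enamel cup 72 mm wide, 64 mm high, standing loose on the bench beyond the box; origin at the centre of its underside.
Things that resemble listed ones, but are neither listed nor needed, are in the scene too. Leave any blue look-alike of the cup alone. Leave any pink look-alike of the tumbler alone.

How it is judged:
On the way, in this order (a step that is already met when the one before it is completed fails the run):
1. the lid is pushed fully shut (value of joint lid below 0.004 m), for 0.2 s.
2. then the latch bar is turned in behind it (value of joint latch below 0.15 rad), for 0.2 s.
At the end, for the whole second after the job is handed in: The lid is shut to within 5 mm, the latch bar stands across behind it to within 0.15 rad of its stop, and the pots, tumbler, jar and cup stand upright within 20 mm of where they started (value of joint lid below 0.005 m and value of joint latch below 0.15 rad and distance of each of pot_a, pot_b, tumbler, jar, cup from where it was at the start of the episode below 0.02 m and angle between each of pot_a, pot_b, tumbler, jar, cup's own z axis and vertical below 0.2 rad); the robot touches nothing.
It fails at once if the latch bar is swung in while the lid is still open (value of joint latch below 1.2 rad and value of joint lid above 0.01 m).
It fails at once if the latch bar is pinched or pushed on its inner side (contact force between the fingers and latch_c2 above 2 N).
It fails at once if a pot in the box is lifted, shifted by more than 20 mm or tipped (distance of any of pot_a, pot_b from where it was at the start of the episode above 0.02 m or angle between any of pot_a, pot_b's own z axis and vertical above 0.2 rad).
It fails at once if the tumbler, jar or cup is lifted, shifted by more than 20 mm or tipped (distance of any of tumbler, jar, cup from where it was at the start of the episode above 0.02 m or angle between any of tumbler, jar, cup's own z axis and vertical above 0.2 rad).
It also fails if it takes over 54 s, if anything falls off the work surface, if the arm or the gripper's body presses on something with over 40 N, if the wrist force passes 120 N, or if a joint passes its speed limit or range.

### The arm

A 6-joint arm with a two-finger parallel gripper is mounted at the origin on a cart in front of the work surface, level with it; the furniture and walls round the work are solid. World frame = base frame: x ahead of the robot, y to its left, z up, the work surface at z = 0. Lengths are in m, angles in rad, forces in N, time in s.
With the tool pointing down it reaches from about 0.375 to 0.925 m from the base axis. Payload 5.7 kg.
Tool frame: the origin (TCP) lies midway between the tips of the shut fingers; the grasp point (between the pads) lies 19 mm behind it; z points along the fingers, y is the line along which they close (so a half turn about z gives the same grasp; the last joint's range is limited). The gripper opens to 88 mm and grips with 3 to 60 N. Pads are 20 mm wide; open, the fingers measure 115 mm over their backs; the gripper's body (75 mm by 178 mm) begins 61 mm behind the grasp point.
Start: joints at [-1.318, 0.359, 1.51, -0, 1.272, -0.115], TCP at [0.216, -0.56, 0.223] pointing down, gripper open.
Joint ranges: [-2.97, 2.97], [-1.01, 2.36], [0.21, 2.38], [-0.96, 4.11], [0.2, 2.71], [-2.98, 2.98]. Speed limits (rad/s): [2.39, 2.39, 3.14, 3.14, 3.14, 3.14].

### API

Orientations are given as a unit quaternion [x, y, z, w].
In Python, from bench import move_ptp, servo_line, goto_joints, move_gripper, sleep, inverse_kinematics, capture, PlanningError, close_job, spot_in, silhouettes, current_clock, current_joint_pos, current_qvel, current_joint_torque, current_position, current_orientation, current_force, current_torque, current_finger_gap, current_grip_force gives the robot as it stands. Calls block until the motion is done:
- move_ptp(position, orientation): joint-space move of the TCP to a pose.
- servo_line(position, orientation=None, rate=0.15, contact_N=None): straight line of the TCP; orientation=None keeps the orientation; rate is the mean speed in m/s. With contact_N (N) it stops when the force on the tool has changed by that much, and returns True; else False.
- goto_joints(angles): joint-space move.
- move_gripper(opening): finger opening in m; the grip force is fixed at half the most; returns when the fingers have stopped.
- sleep(seconds).
- inverse_kinematics(position, orientation): joint angles nearest the present ones, or None.
- capture(name): name is "scene" or "top"; returns a dict with "image" (420x560x3 uint8, blue, green, red), "range_z" (420x560 float32, m along the optical axis (not along the pixel's ray), 0 where there is no reading), "intrinsics" (3x3 intrinsics, pixels), "R" (3x3) and "t" (3): a world point X has camera coordinates R X + t. Camera axes: x right, y down, z forward; pixel columns grow to the right and rows downward; lengths in m; the calibration is good to about 2 mm. A picture is of the moment at which its call begins.
A pose or a line that the arm cannot do raises PlanningError and nothing moves.
- close_job(): hands the job in; it is judged then, once.
Trained networks look in the newest picture that a camera, given by its name, has taken for a name from the list of things; names that differ only in an ending like _2 or _b are one class to them, and where a whole thing is asked for, a point or a joint stands for the part that bears it (a point fixed in the world has none). Each returns a list of dicts, best first, with "conf" (0 to 1); they miss things now and then, are a little off and sometimes report something else, mostly with a low value. They report only what shows in the picture. A call takes as long as a camera call. They do not tell look-alikes from the thing itself.
- spot_in(camera, query): "xy" ([column, row] in pixels, amid what is visible of it).
- silhouettes(camera, query): "region" (420x560 bool, what is visible of it) and "xy" ([column, row] in pixels, amid what is visible of it).
Readings, each from a call of its own:
- current_clock(): time.
- current_joint_pos(): joint angles.
- current_qvel(): joint speeds.
- current_joint_torque(): joint torques, N m.
- current_position(): TCP position.
- current_orientation(): TCP orientation.
- current_force(): force on the tool from outside, world axes, zero at the start.
- current_torque(): the same for the moment, N m.
- current_finger_gap(): finger opening in m.
- current_grip_force(): force on a finger pad.
Only numpy, scipy, OpenCV 4.12 (cv2) and the standard library are available. Lean on these libraries where they do the work, as an engineer would, in place of code of your own. Each camera call takes 0.05 s, during which the arm holds its last target. There are 200 camera calls.

## Working session

There is one attempt and no reset: what is moved stays moved. The work goes in short steps, each a Python script; the robot and the scene stay as the last script left them, time stands still between calls to the robot, and variables do not carry over. Pictures are saved under pics/ and viewed, at most 10 in all, crops included, and the job is handed in when it is done.

```bash
mkdir -p pics; ls; python3 - <<'E'
from bench import *
import cv2,numpy as np,pickle
D={}
for c in("scene","top"):
    d=capture(c);D[c]=d;cv2.imwrite(f"pics/{c}0.png",d["image"])
    print(c,d["R"].round(3).tolist(),d["t"].round(3),d["intrinsics"][0,0])
    for q in("lid","latch","damp_box","pot_a","tumbler","jar","cup"):
        print(q,[(np.round(r["xy"]).tolist(),round(r["conf"],2)) for r in spot_in(c,q)])
pickle.dump(D,open("d0.pkl","wb"));print(current_clock(),current_orientation())
a=np.vstack([D["scene"]["image"]]);
E
```

```text
pics
scene [[-0.979, 0.206, -0.006], [0.182, 0.852, -0.491], [-0.096, -0.482, -0.871]] [ 0.591 -0.029  1.241] 462.3596384232742
lid [([299.0, 210.0], 0.94), ([272.0, 227.0], 0.38)]
latch [([274.0, 230.0], 0.63)]
damp_box [([294.0, 194.0], 0.9)]
pot_a [([294.0, 161.0], 0.84)]
tumbler [([297.0, 298.0], 0.67), ([302.0, 347.0], 0.59)]
jar [([213.0, 245.0], 0.8)]
cup [([208.0, 208.0], 0.75), ([270.0, 225.0], 0.71), ([261.0, 126.0], 0.61)]
top [[-0.009, -1.0, 0.008], [-0.996, 0.008, -0.089], [0.089, -0.009, -0.996]] [-0.013  0.607  0.943] 413.2075995568586
lid [([291.0, 239.0], 0.71)]
latch [([262.0, 204.0], 0.58)]
damp_box [([303.0, 237.0], 0.9)]
pot_a [([352.0, 246.0], 0.96)]
tumbler [([147.0, 214.0], 0.88), ([290.0, 242.0], 0.31), ([317.0, 148.0], 0.23)]
jar [([276.0, 146.0], 0.89)]
cup [([319.0, 148.0], 0.94), ([415.0, 226.0], 0.74), ([261.0, 206.0], 0.5)]
0.8 [ 9.83136549e-01  1.82872976e-01  1.62212555e-05 -3.19451285e-05]
```

View pics/scene0.png

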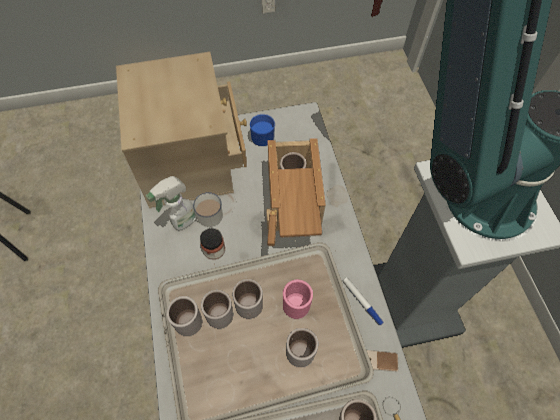

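View pics/top0.png

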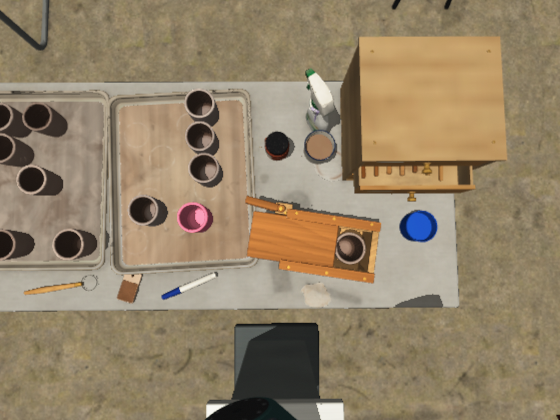

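The lid's board is at (291,239) in the top view with its outer end at about x=250. The latch pivot is near (283,209) and the bar's tip near (247,201), so the bar is swung out. The box's +y is image left, which is roughly world +y. The grey tumblers, jar and cup all stand clear of the push area.

```bash
cat > h.py <<'E'
import numpy as np
def cloud(d):
    K=d["intrinsics"];z=d["range_z"];v,u=np.indices(z.shape)
    P=np.stack([(u-K[0,2])/K[0,0]*z,(v-K[1,2])/K[1,1]*z,z],-1)
    return (P-d["t"])@d["R"]
E
python3 - <<'E'
from h import *
from bench import *
import pickle,cv2
D=pickle.load(open("d0.pkl","rb"))
import numpy as np
for c in("top","scene"):
    d=D[c]; capture(c); P=cloud(d)
    ok=d["range_z"]>0
    for q in("damp_box","lid","latch"):
        for s in silhouettes(c,q)[:2]:
            m=s["region"]&ok; p=P[m]
            print(c,q,round(s["conf"],2),m.sum(),np.histogram(p[:,2],bins=[-.02,.02,.08,.1,.106,.112,.116,.12,.126,.14])[0])
            t=p[(p[:,2]>.095)&(p[:,2]<.135)]
            if len(t)<10: continue
            (cx,sz,a)=cv2.minAreaRect(t[:,:2].astype(np.float32)); print("  rect",np.round(cx,4),np.round(sz,4),a, np.median(t[:,2]))
im=D["top"]["image"][180:300,230:400];im=cv2.resize(im,None,fx=4.5,fy=4.5,interpolation=cv2.INTER_CUBIC);cv2.imwrite("pics/crop.png",im)
E
```

```text
top lid 0.92 3753 [   2    1    0    0    0   76 2559 1115    0]
  rect [ 0.5252 -0.041 ] [0.1845 0.0977] 81.02075958251953 0.11917362364932962
top latch 0.58 339 [ 17   1   0   6   8   4  43 259   1]
  rect [0.6008 0.0181] [0.0841 0.0189] 77.7470703125 0.12160466080786303
scene damp_box 0.86 4922 [ 142  189  207  122  127  213 1742 1776  404]
  rect [ 0.5245 -0.0766] [0.2944 0.1399] 80.32024383544922 0.11992082018643019
scene lid 0.86 2549 [   0    0    0    2   17  106 1557  865    2]
  rect [ 0.5241 -0.0422] [0.1858 0.0958] 80.9372329711914 0.11924793877077643
scene latch 0.63 242 [  0   0   0   1   6   6  40 186   3]
  rect [0.6005 0.0158] [0.0869 0.0171] 74.36862182617188 0.12170927254097667
```

View pics/crop.png

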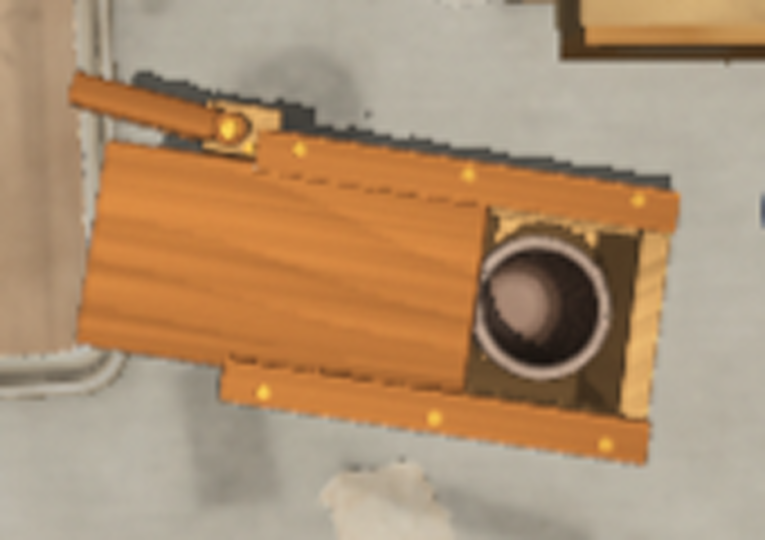

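The crop shows the wall corners at about (222,400), (648,463) and (680,190) and the pivot knob at (230,127). The bar points past straight-out, towards the upper left at (72,85).

```bash
python3 - <<'E'
import numpy as np,pickle
d=pickle.load(open("d0.pkl","rb"))["top"];K=d["intrinsics"]
def dep(u,v,z):
    r=d["R"].T@np.linalg.solve(K,[u,v,1]);c=-d["R"].T@d["t"];return (c+r*(z-c[2])/r[2])[:2]
f=lambda x,y,z:dep(230+x/4.5-.4,180+y/4.5-.4,z)
BL,BR,UR=f(222,400,.124),f(648,463,.124),f(680,190,.124)
kn=f(230,127,.124)
print(BL,BR,UR,kn,"len",np.linalg.norm(BL-BR),"wid",np.linalg.norm(UR-BR))
e=BL-BR;print("yaw",np.degrees(np.arctan2(e[1],e[0]))-90)
yb=np.array([np.sin(np.radians(9)),np.cos(np.radians(9))]);xb=np.array([yb[1],-yb[0]])
o=(BL+UR)/2;print("origin",o,"from pivot",kn-.062*xb-.114*yb)
lc=np.array([.5247,-.0415]);ed=lc+.092*yb
print("edge",ed,"in box",xb@(ed-o),yb@(ed-o)-.1)
tip=f(72,88,.121);t=tip-kn;print("latch",np.arctan2(t@yb,-(t@xb)),np.linalg.norm(t))
E
```

```text
[ 0.46603953 -0.01217033] [ 0.43533214 -0.20892713] [ 0.56147969 -0.22760376] [ 0.59282576 -0.01699754] len 0.19913859756422317 wid 0.12752263396229643
yaw -8.87046598366993
origin [ 0.51375961 -0.11988705] from pivot [ 0.51375555 -0.11989507]
edge [0.53909197 0.04936733] in box -0.0014567407833135822 0.07113342644989709
latch 1.6679433521332765 0.07673016761680637
```

Two independent fits agree on the box: origin (0.514, -0.120), yaw -9°. The lid is open by about 0.071 and the latch stands at about 1.7. Next I close the fingers and push the lid.

```bash
cat >> h.py <<'E'
O=np.array([.5138,-.1199]);Y=np.array([np.sin(np.radians(9)),np.cos(np.radians(9))]);X=np.array([Y[1],-Y[0]])
def W(x,y,z): return [*(O+x*X+y*Y),z]
def ori(deg): a=np.radians(deg)/2; return [float(np.cos(a)),float(np.sin(a)),0.,0.]
E
python3 - <<'E'
from h import *
from bench import *
import cv2
move_gripper(0)
move_ptp([.40,-.12,.30],ori(50))
move_ptp(W(0,.215,.20),ori(81))
servo_line(W(0,.215,.108),rate=.12)
print(current_position(),current_force(),current_clock())
hit=False
for yy in (.186,.14,.116):
    hit=servo_line(W(0,yy,.108),rate=.06,contact_N=15);print(yy,hit,current_position(),current_force())
    if hit: break
if not hit: print(servo_line(W(0,.100,.108),rate=.02,contact_N=15),current_position(),current_force())
p=np.array(current_position()[:2])-O;print("box",p@X,p@Y,current_clock())
E
```

```text
[0.54805509 0.09224629 0.10870595] [0.21888298 0.3973512  0.74430983] 6.2917
0.186 False [0.54292029 0.06353013 0.10805236] [-0.44186174 -0.72812821 -0.05762754]
0.14 False [0.53556791 0.01808833 0.10799759] [-0.24232156  0.57946943 -0.02224534]
0.116 False [ 0.53189514 -0.00599725  0.10800912] [ 0.24401157 -0.03797687  0.02332047]
True [ 0.53118081 -0.00920962  0.10784023] [0.5808429  1.1756937  2.22370892]
box -0.00014896689668154385 0.11204656017333403 8.85
```

```bash
python3 - <<'E'
from h import *
from bench import *
import cv2
h=servo_line(W(0,.100,.108),rate=.02,contact_N=25)
print(h,current_position(),current_force());p=np.array(current_position()[:2])-O;print("box",p@X,p@Y)
servo_line(W(0,.150,.108),rate=.1); servo_line(W(0,.150,.20),rate=.2)
move_ptp([.40,.15,.25],ori(40))
d=capture("top");im=cv2.resize(d["image"][180:300,230:400],None,fx=4.5,fy=4.5,interpolation=cv2.INTER_CUBIC);cv2.imwrite("pics/c2.png",im)
P=cloud(d)
for s in silhouettes("top","lid")[:1]:
    t=P[s["region"]];t=t[abs(t[:,2]-.118)<.012];print("lid end y",np.percentile((t[:,:2]-O)@Y,[98,99.5]))
print(current_clock())
E
```

```text
True [ 0.53107821 -0.00912839  0.10775824] [-0.20654995  2.73972778  2.82921812]
box -0.0002630125044785484 0.11211073057488298
lid end y [0.09684032 0.09967095]
11.4083
```

View pics/c2.png

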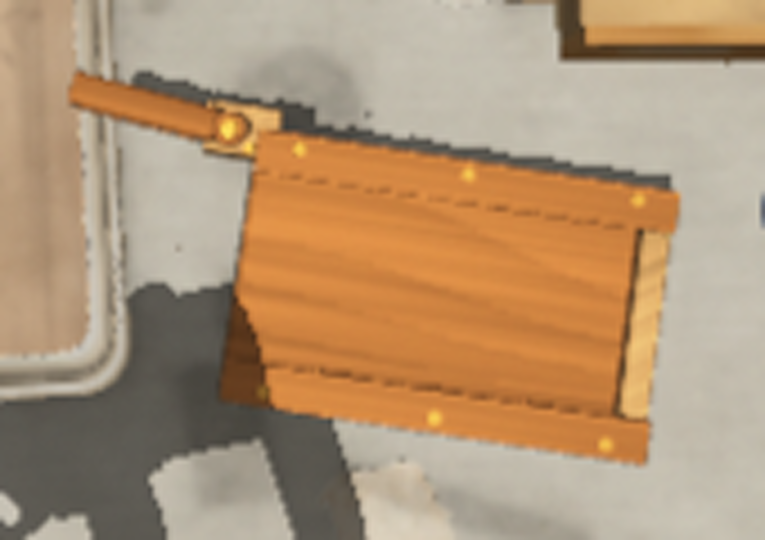

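The lid end is flush with the box end (lid end measured at y≈0.100 in the box frame), and the bar has not moved. Next is the latch: I push on its outer side along an arc, with the tool turning along with the bar.

```bash
python3 - <<'E'
from h import *
from bench import *
import cv2
pv=O+.062*X+.114*Y
def pose(phi,off,z=.108,r=.055):
    b=np.radians(171)-phi; u=np.array([np.cos(b),np.sin(b)]); n=np.array([u[1],-u[0]])
    return [*(pv+r*u+off*n),z],ori(np.degrees(b)-90)
move_ptp(*pose(1.75,.05,.25))
servo_line(*pose(1.75,.05),rate=.12)
print(current_position(),current_clock())
servo_line(*pose(1.75,.021),rate=.06,contact_N=15)
for phi in np.arange(1.6,-.01,-.16):
    h=servo_line(*pose(phi,.020),rate=.06,contact_N=15)
    if h: print("hit",phi,current_position(),current_force());break
h=servo_line(*pose(0,.008),rate=.02,contact_N=15)
p=np.array(current_position()[:2])-O;print(h,"box",p@X,p@Y,current_force(),current_clock())
servo_line(*pose(0,.06),rate=.1); servo_line(*pose(0,.06,.22),rate=.2)
move_ptp([.40,.15,.25],ori(40))
d=capture("top");im=cv2.resize(d["image"][80:300,90:400],None,fx=2.5,fy=2.5,interpolation=cv2.INTER_CUBIC);cv2.imwrite("pics/c3.png",im)
P=cloud(d)
for s in silhouettes("top","latch")[:1]:
    t=P[s["region"]];t=t[abs(t[:,2]-.121)<.008];print(s["xy"],cv2.minAreaRect(t[:,:2].astype(np.float32)))
print(current_clock())
E
```

```text
[0.6589026  0.01838374 0.10887484] 13.8583
True box 0.007243315956223891 0.1339738316282129 [1.91967609 3.39689263 2.22103424] 18.2083
[278.9, 225.5] ((0.5560024380683899, -0.010684220120310783), (0.016752071678638458, 0.08272853493690491), 80.70183563232422)
20.475
```

View pics/c3.png

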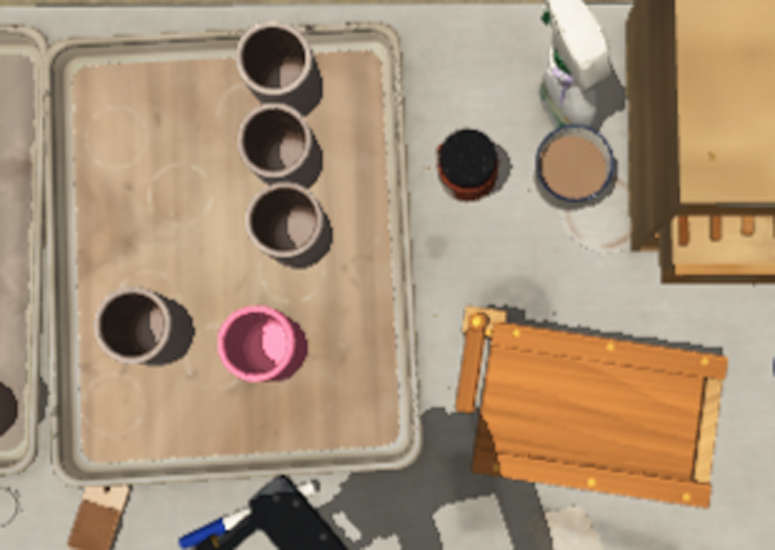

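The bar now lies across behind the flush lid's end, from the pivot at (478,320) to its tip at (465,410). Its angle is within 0.01 rad of the stop. The tumblers, jar and cup stand where they were, and the arm is clear.

```bash
python3 -c "
from bench import *
print(close_job())"
```

```text
the job is handed in; nothing more can be done
None
```

The lid is fully shut and flush with the box's end, the latch bar is turned in against its stop, and the job is handed in at about 20 s of the 54 s allowed; no verdict was returned.

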